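Run the round stain flask on the touch mixer

ROBOT

A 7-joint arm with a two-finger parallel gripper is mounted at the origin on the work surface. World frame = base frame: x ahead of the robot, y to its left, z up, the work surface at z = 0. Lengths are in mm, angles in degrees, forces in N, time in s.
With the tool pointing down it reaches from about 425 to 1025 mm from the base axis. Payload 9.4 kg.
Tool frame: the origin (TCP) lies at the very end of the fingers, on their centre line; the grasp point (between the pads) lies 19 mm behind it; z points along the fingers, y is the line along which they close (so a half turn about z gives the same grasp; the last joint's range is limited). The gripper opens to 85 mm and grips with 20 to 120 N. Pads are 22 mm wide; open, the fingers measure 114 mm over their backs; the gripper's body (76 mm by 85 mm) begins 54 mm behind the grasp point. The pads swing forward as they close: fully open they stand 13 mm farther back than shut.
Start: joints at [-4.395, 34.337, -0.143, 91.639, 0.103, 54.024, -4.572], TCP at [724.999, -0.007, 231.275] pointing down, gripper open.
Joint ranges: [-147.43, 147.43], [-19.82, 112.94], [-74.19, 73.91], [6.32, 146.72], [-59.91, 239.91], [6.04, 106.73], [-150.56, 150.56]. Speed limits (degrees/s): [127.2, 127.2, 172.46, 172.46, 180, 180, 180].

INTERFACE

Orientations are given as [roll, pitch, yaw] about the fixed x, y, z axes, in that order (R = Rz(yaw) Ry(pitch) Rx(roll)).
In Python, from plant import robot gives the robot as it stands.
- The arm moves only by the tool jog_arm, never from a script. Its argument "commands" is a list of rows, each a list of 7 numbers: the shift along the tool's x, y, z in mm, then the turn, a rotation vector about the tool's x, y, z in rad, then the opening, from -1 (shut) to 1 (fully open). In form: [[tx, ty, tz, ax, ay, az, fingers], ...]. A call has 1 to 10 rows; each row shifts and turns the commanded pose from where the row before left it, along the tool's axes as they then stand; what a row does not reach is not made up. A row lasts 1/10 s, in which the tool goes at most 50 mm and 8.59 degrees, less where a joint would pass 70% of its speed; a pose out of reach is approached as far as the arm can. A call is refused whole if a number of a shift passes 50 or a number of a turn 0.15, either way. A call with a gripper value outside its range is refused whole. The fingers move at their own pace and stop on an object; "newtons" is the grip in N (left out, the last holds). Time passes only in rows, so rows that do not move let the fingers close. It gives the time, the measured TCP pose, the force, the opening and the grip force at its end, in the units of the state.
- robot.sense(): the state, without advancing time (a new reading comes with each control period).
- robot.camera(name): name is "scene" or "side" or "wrist"; returns the picture (420x560x3 uint8, blue, green, red); there is no depth.
- robot.camera_info(name): a dict with "mtx" (3x3 intrinsics, pixels), "T" (4x4, takes a point from camera to world coordinates). Camera axes: x right, y down, z forward; pixel columns grow to the right and rows downward; lengths in mm; the calibration is good to about 2 mm. A picture is of the moment at which its call begins: read the wrist's pose just before it. camera_info takes no time and is no camera call; for the wrist camera it gives the pose at the moment of the call.
- robot.sign_off(): hands the job in; it is judged then, once.
The state is a dict: "clock": time; "joint_positions": joint angles; "joint_velocities": joint speeds; "effort": joint torques, N m; "ee_pos": TCP position; "orientation": TCP orientation; "force": force on the tool from outside, world axes, zero at the start; "wrist_torque": the same for the moment, N m; "grip_width": finger opening in mm; "gripper_force": force on a finger pad.
Only numpy, scipy, OpenCV 4.12 (cv2) and the standard library are available. Lean on these libraries where they do the work, as an engineer would, in place of code of your own. Each camera call takes 0.05 s, during which the arm holds its last target. There are 200 camera calls.

TASK

Slide the small grey touch mixer along the bench by its carrying handle, without lifting it, until it stands centred and square on the black rubber mat, and let go of it. Then take the round-bodied flask by its neck, lower it upright into the mixer's sprung ring and press it gently all the way down, which makes the mixer run; keep it pressed for three seconds and finish while still gripping it and holding it down. Leave the other flasks and everything else on the bench where they stand.

Things in the scene. Friction and masses are not known exactly. Their poses are not given: they have to be found in the camera images.
- mixer: Touch mixer: low grey housing 190 (its x) x 110 (its y) mm, top of the housing 42 mm above the bench, 0.6 to 0.9 kg, loose, standing on four rubber feet. Origin: centre of the underside, on the bench; z up. The sprung ring stands on its top towards the +x end (ring axis 43 mm from the origin along +x), the carrying handle towards the -x end. It runs only while the ring is pressed down.
- handle (a point): Middle of the carrying handle's bar: a level steel bar 12 mm thick and 96 mm long that runs along the mixer's y axis, 76 mm above the bench, 70 mm from the mixer's origin along its -x; its two posts stand 84 mm apart and there are 28 mm free below the bar. Axes as the mixer's.
- mat: Thin black rubber mat lying fixed on the bench, 230 mm (its x) x 160 mm (its y), 1 mm thick, no noticeable step. Origin: its centre. The mixer's long side goes along the mat's long side, either way round.
- seat (a point): Centre of the upper rim of the sprung ring, on the ring's axis; 80 mm above the bench with the ring up. The ring has a rubber funnel 14 mm deep, opening 63 mm at the rim narrowing to 43 mm, open below, on an aluminium flange 94 mm across carried by three coil springs on guide pins. With the round flask fully seated and upright, flask_mid is 39 mm above this point. Moves down with the ring.
- cradle (a joint): How far the sprung ring is pressed down, in m: 0 up, 0.010 at its stop. The spring takes about 3 N to start moving and 10 N at the stop; the mixer runs from 0.007 on.
- flask_mid (a point): The round-bodied flask (brown glass, cork stopper, about 0.16 kg), this point on its axis half-way up, 61 mm above its foot; z up its axis. Total height 122 mm: ball-shaped body 64 mm across with its centre 28 mm below this point, straight neck 24 mm across from 2 mm to 40 mm above this point, lip 29 mm across at 42 to 48 mm, stopper above. Grip it by the neck; fingertips must stay above this point's height or they strike the ball.
- conical: Conical brown flask with cork, 74 mm across the base, 114 mm tall; leave alone. Origin: centre of the underside.
- straight: Straight-sided brown bottle with cork, 54 mm across, 113 mm tall; leave alone. Origin: centre of the underside.
- saucer: White saucer, 76 mm across, 16 mm high; leave alone. Origin: centre of the underside.
- halfmould: Plaster half mould, 110 x 90 x 42 mm with a round hollow on top; leave alone. Origin: centre of the underside.
- brushpot: Blue ceramic pot 76 mm across and 80 mm high with brushes up to 140 mm; leave alone. Origin: centre of the underside.
- mug: White mug 74 mm across, 80 mm high; leave alone. Origin: centre of the underside.
- scraper: Flat spatula 190 mm long lying on the bench; leave alone.
- master: Small turned plaster model, 60 mm across, 60 mm high; leave alone. Origin: centre of the underside.

How it is judged:
By the outcome, as a careful person would: the job done as asked, in the order asked, and still so for the second after the job is handed in, while the arm keeps its last pose, push and grip.
It also fails if it takes over 64 s, if anything falls off the work surface, if the arm or the gripper's body presses on something with over 40 N, if the wrist force passes 120 N, or if a joint passes its speed limit or range.

## Working session

There is one attempt and no reset: what is moved stays moved. The work goes in short steps, Python scripts to look and compute and a tool call to move; the robot and the scene stay as the last step left them, time stands still between calls to the robot, and variables do not carry over. Pictures are saved under pics/ and viewed, at most 10 in all, crops included, and the job is handed in when it is done.

Besides the shell and the picture viewer there is one more tool, called after ">>>" as name([rows], argument=value, ...), one row to a line, values as JSON. jog_arm: Moves the arm, as the interface text tells. Its arguments: {"type":"object","properties":{"commands":{"type":"array","items":{"type":"array","items":{"type":"number"}}},"newtons":{"type":"number"}},"required":["commands"]}

```bash
ls; mkdir -p pics; python3 - <<'E'
from plant import robot
import cv2,numpy as np
np.set_printoptions(precision=3,suppress=True)
print(robot.sense())
for n in("scene","side","wrist"):
    i=robot.camera_info(n);print(n,i["mtx"].tolist(),np.round(i["T"],4).tolist())
    cv2.imwrite(f"pics/a_{n}.png",robot.camera(n))
E
```

```text
pics
{'clock': 0.0, 'joint_positions': array([-4.393, 34.386, -0.146, 91.681,  0.103, 54.024, -4.573]), 'joint_velocities': array([-0.024,  0.009, -0.018, -0.014, -0.054,  0.091,  0.046]), 'effort': array([ -0.001, -77.644,   1.565, -25.8  ,   0.012,   0.009,   0.   ]), 'ee_pos': array([724.518,  -0.025, 230.399]), 'orientation': array([-179.909,    0.008,   90.002]), 'force': array([-0.553,  1.305,  0.391]), 'wrist_torque': array([-0.032,  0.048,  0.018]), 'gripper_force': 0.0, 'grip_width': 85.46068065970367}
scene [[533.1232724705578, 0.0, 274.54944833099404], [0.0, 533.1232724705578, 204.90280471549892], [0.0, 0.0, 1.0]] [[0.6837, 0.5764, -0.4476, 1153.0052], [0.7297, -0.546, 0.4116, -564.0065], [-0.0071, -0.608, -0.7939, 1135.1636], [0.0, 0.0, 0.0, 1.0]]
side [[503.2233836725881, 0.0, 282.35040012162597], [0.0, 503.2233836725881, 211.7965203400415], [0.0, 0.0, 1.0]] [[0.9941, -0.0313, 0.1039, 454.7242], [-0.1061, -0.479, 0.8714, -1001.6554], [0.0225, -0.8773, -0.4795, 635.483], [0.0, 0.0, 0.0, 1.0]]
wrist [[326.1335580722172, 0.0, 283.39355609809206], [0.0, 326.1335580722172, 213.66369426356843], [0.0, 0.0, 1.0]] [[1.0, 0.0006, -0.0005, 724.5923], [0.0004, -0.9631, -0.269, 68.4904], [-0.0007, 0.269, -0.9631, 373.302], [0.0, 0.0, 0.0, 1.0]]
```

View pics/a_scene.png

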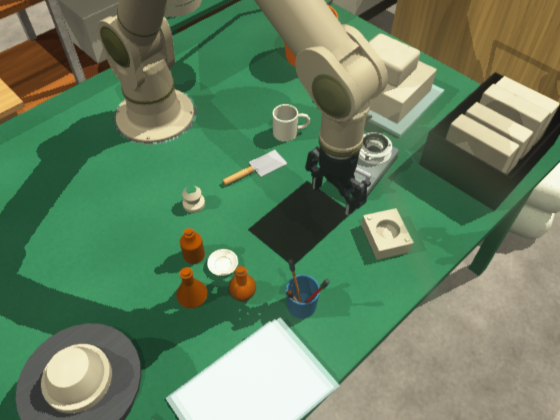

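View pics/a_side.png

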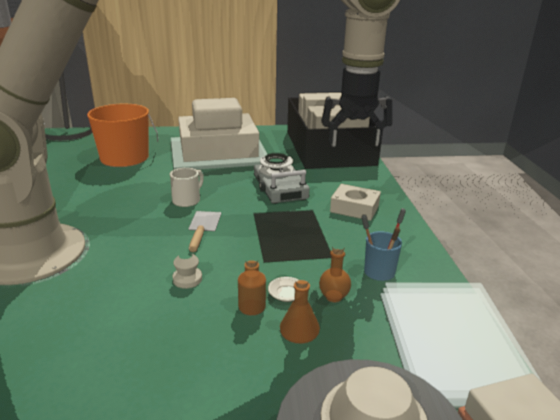

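The scene view shows the mat around (300,222), the mixer behind the gripper at (372,160), and the round flask at (242,285). In the side view the mat is at (290,233), the mixer at (280,178) with its handle towards the camera, and the round flask at (336,280).

```bash
cat > h.py <<'E'
from plant import robot
import cv2,numpy as np
np.set_printoptions(precision=2,suppress=True)
def ray(i,px):
    d=i["T"][:3,:3]@np.linalg.inv(i["mtx"])@np.array([px[0],px[1],1.]);return i["T"][:3,3],d/np.linalg.norm(d)
def plane(i,px,z):
    o,d=ray(i,px);return o+d*(z-o[2])/d[2]
def proj(i,P):
    q=np.linalg.inv(i["T"])@np.append(P,1);q=i["mtx"]@q[:3];return q[:2]/q[2]
def cross(i,p,j,q):
    o,d=ray(i,p);a,e=ray(j,q)
    s=np.linalg.lstsq(np.c_[d,-e],a-o,rcond=None)[0];A=o+d*s[0];B=a+e*s[1];return (A+B)/2,np.linalg.norm(A-B)
def mat(n,im,i,win,z=1):
    x0,y0,x1,y1=win;m=np.zeros(im.shape[:2],np.uint8)
    m[y0:y1,x0:x1]=(im[y0:y1,x0:x1].max(2)<45)
    k=max(cv2.findContours(m,0,2)[0],key=cv2.contourArea)
    P=np.array([plane(i,p[0],z)[:2] for p in k],np.float32)
    print(n,"mat",cv2.contourArea(k),cv2.minAreaRect(P))
E
python3 - <<'E'
from h import *
A={n:cv2.imread(f"pics/a_{n}.png") for n in("scene","side","wrist")};I={n:robot.camera_info(n) for n in A}
mat("side",A["side"],I["side"],(240,200,340,265))
mat("scene",A["scene"],I["scene"],(240,150,380,270))
for n in("scene","side"):
    h=cv2.cvtColor(A[n],cv2.COLOR_BGR2HSV);m=((h[...,0]<16)&(h[...,1]>150)&(h[...,2]>40)).astype(np.uint8)
    c,l,s,g=cv2.connectedComponentsWithStats(m)
    for a in s[1:]:
        if a[4]>150:print(n,a)
c=A["side"][140:210,235:325];c=cv2.resize(c,None,fx=6,fy=6,interpolation=2)
w=cv2.resize(A["wrist"],None,fx=.0+1,fy=1)
cv2.imwrite("pics/b.png",c[:, :])
E
```

```text
Traceback (most recent call last):
  File "h.py", line 16, in mat
    k=max(cv2.findContours(m,0,2)[0],key=cv2.contourArea)
ValueError: max() iterable argument is empty
```

View pics/a_wrist.png

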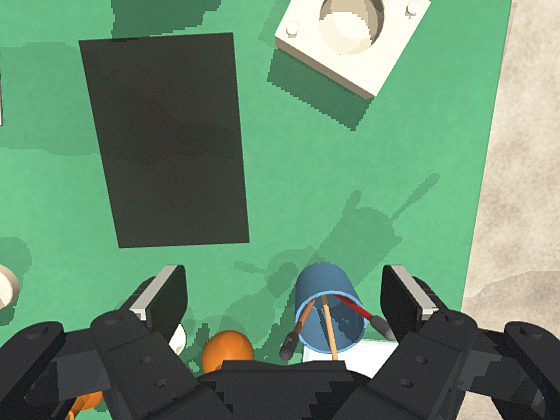

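The wrist view shows the whole mat, with corners near (79,41), (233,33), (249,242) and (119,248). The plaster half mould is at its upper right and the brush pot below.

```bash
python3 - <<'E'
from h import *
A={n:cv2.imread(f"pics/a_{n}.png") for n in("scene","side","wrist")};I={n:robot.camera_info(n) for n in A}
for p in[(79,41),(233,33),(249,242),(119,248)]:print("c",plane(I["wrist"],p,1))
def mt(n,win,t):
    x0,y0,x1,y1=win;im=A[n];m=np.zeros(im.shape[:2],np.uint8)
    r=im[y0:y1,x0:x1].astype(int);m[y0:y1,x0:x1]=(r.max(2)<t)&(np.ptp(r,axis=2)<22)
    m=cv2.morphologyEx(m,cv2.MORPH_OPEN,np.ones((3,3)))
    k=max(cv2.findContours(m,0,2)[0],key=cv2.contourArea)
    P=np.array([plane(I[n],p[0],1)[:2] for p in k],np.float32);print(n,cv2.contourArea(k),cv2.minAreaRect(P))
print(A["side"][233,290],A["scene"][230,295],A["wrist"][140,170])
mt("wrist",(60,20,270,258),75);mt("side",(240,206,340,265),70)
for n in("scene","side"):
    h=cv2.cvtColor(A[n],cv2.COLOR_BGR2HSV);m=((h[...,0]<16)&(h[...,1]>150)&(h[...,2]>40)).astype(np.uint8)
    c,l,s,g=cv2.connectedComponentsWithStats(m)
    for a in s[1:]:
        if 150<a[4]<2500:print(n,a)
c=cv2.resize(A["side"][140:210,235:325],None,fx=6,fy=6,interpolation=2)
d=cv2.resize(A["scene"][120:200,345:405],None,fx=4,fy=4,interpolation=2)
o=np.zeros((420,780,3),np.uint8);o[:,:540]=c;o[:320,540:780]=d
cv2.imwrite("pics/b.png",o)
E
```

```text
c [513.26 149.58   1.  ]
c [672.68 157.06   1.  ]
c [682.73 -71.29   1.  ]
c [523.66 -79.18   1.  ]
[42 50 46] [32 41 33] [52 56 57]
wrist 29331.5 ((597.4520874023438, 39.67900848388672), (159.23898315429688, 229.3104248046875), 2.6538889408111572)
side 2993.5 ((598.9498901367188, 41.87294006347656), (156.36561584472656, 228.3898162841797), 2.656501293182373)
scene [  0   0  42  18 406]
scene [ 75  46  34  33 414]
scene [180 229  24  34 595]
scene [177 267  30  41 788]
scene [229 267  27  33 589]
side [320 252  30  49 876]
side [239 264  26  51 840]
side [ 281  284   38   59 1301]
```

View pics/b.png

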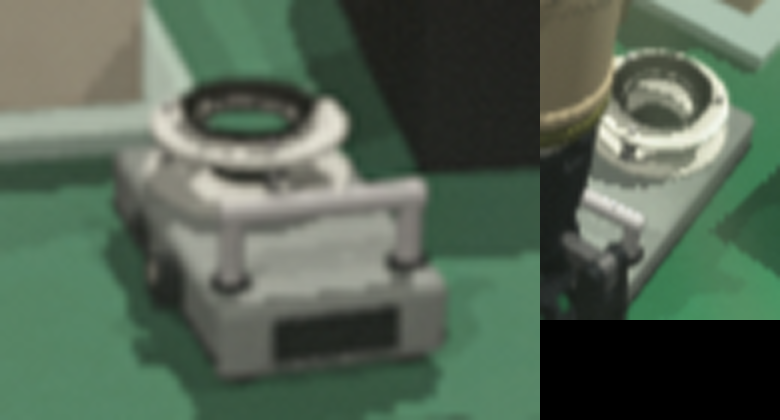

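The mixer crop shows the bar ends at side px about (272.5,173.3) and (305.8,171.2), the ring rim centre near (276.3,158.3), and the ring on the far (+y) side.

```bash
python3 - <<'E'
from h import *
S=robot.camera_info("side");C=robot.camera_info("scene")
l,r=plane(S,(272.3,172.8),76),plane(S,(305.6,170.6),76)
print("bar",l,r,(l+r)/2,np.linalg.norm(l-r),np.degrees(np.arctan2(*(r-l)[1::-1])))
l,r=plane(S,(271.4,191.3),42),plane(S,(308.5,187),42)
print("edge",l,r,(l+r)/2,np.linalg.norm(l-r),np.degrees(np.arctan2(*(r-l)[1::-1])))
print("ring",plane(S,(276.,158.),80),plane(C,(376.7,143.8),80),plane(C,(370,173.8),76))
print("ball",cross(S,(335,286),C,(242,288)))
A={n:cv2.imread(f"pics/a_{n}.png") for n in("scene","side")}
for n,(x0,y0,x1,y1) in{"side":(320,245,352,302),"scene":(228,260,258,301)}.items():
    h=cv2.cvtColor(A[n],cv2.COLOR_BGR2HSV);m=(h[...,0]<18)&(h[...,1]>130)
    for y in range(y0,y1,3):
        x=np.flatnonzero(m[y,x0:x1])+x0
        if len(x):print(n,y,x[0],x[-1],len(x))
E
```

```text
bar [572.19 235.12  76.  ] [664.43 244.54  76.  ] [618.31 239.83  76.  ] 92.72066468179338 5.8298500434358145
edge [566.36 191.64  42.  ] [669.04 211.67  42.  ] [617.7  201.66  42.  ] 104.62248675464602 11.034876167793687
ring [591.03 328.04  80.  ] [596.54 328.93  80.  ] [652.77 236.43  76.  ]
ball (array([ 657.01, -213.97,   31.09]), np.float64(1.2681991797084955))
side 251 331 332 2
side 254 331 344 13
side 257 332 342 11
side 260 332 341 10
side 263 332 341 10
side 266 332 341 10
side 269 329 341 13
side 272 324 344 21
side 275 322 347 26
side 278 321 349 29
side 281 320 349 30
side 284 320 349 30
side 287 320 349 30
side 290 322 348 27
side 293 323 346 24
side 296 326 343 18
side 299 328 340 13
scene 269 236 245 10
scene 272 235 246 12
scene 275 236 247 12
scene 278 233 251 19
scene 281 231 253 23
scene 284 230 254 25
scene 287 229 255 27
scene 290 230 254 25
scene 293 231 253 23
scene 296 233 250 18
scene 299 238 247 10
```

>>> jog_arm([
  [33, -15, 0, 0, 0, 0, 1],
  [33, -15, 0, 0, 0, 0, 1],
  [33, -15, 0, 0, 0, 0, 1],
  [33, -15, 0, 0, 0, 0, 1],
  [33, -15, 0, 0, 0, 0, 1],
  [33, -15, 0, 0, 0, 0, 1],
  [33, -15, 0, 0, 0, 0, 1],
])

```text
clock: 0.85
ee_pos: [619.1, 232.2, 231.1]
orientation: [-180.0, 0.0, 90.0]
force: [0.5, -0.3, -0.1]
grip_width: 85.6
gripper_force: 0.0
```

>>> jog_arm([
  [0, 0, 0, 0, 0, 0.14, 1],
  [0, 0, 0, 0, 0, 0.14, 1],
  [0, 0, 0, 0, 0, 0.14, 1],
  [0, 0, 0, 0, 0, 0.14, 1],
  [0, 0, 0, 0, 0, 0.14, 1],
  [0, 0, 0, 0, 0, 0.14, 1],
  [0, 0, 0, 0, 0, 0.14, 1],
  [0, 0, 0, 0, 0, 0.14, 1],
  [0, 0, 0, 0, 0, 0.14, 1],
  [0, 0, 0, 0, 0, 0.14, 1],
])

```text
clock: 1.85
ee_pos: [619.8, 231.0, 231.0]
orientation: [180.0, 0.0, 9.5]
force: [0.4, -0.5, 0.2]
grip_width: 85.5
gripper_force: 0.0
```

>>> jog_arm([
  [0, 0, 0, 0, 0, 0, 0.5],
  [0, 0, 0, 0, 0, 0, 0.5],
  [0, 0, 0, 0, 0, 0, 0.5],
])

```text
clock: 2.15
ee_pos: [619.9, 231.0, 231.2]
orientation: [180.0, 0.0, 10.0]
force: [0.7, 0.3, -0.9]
grip_width: 64.0
gripper_force: 0.0
```

```bash
python3 - <<'E'
from h import *
s=robot.sense();print(s["clock"],s["ee_pos"],s["orientation"],s["grip_width"])
cv2.imwrite("pics/c.png",robot.camera("wrist"));print(robot.camera_info("wrist")["T"])
E
```

```text
2.15 [619.91 230.99 231.16] [180.     0.01   9.97] 64.01137336967689
[[  0.17  -0.95  -0.26 686.84]
 [ -0.98  -0.17  -0.05 243.07]
 [  0.     0.27  -0.96 374.05]
 [  0.     0.     0.     1.  ]]
```

View pics/c.png

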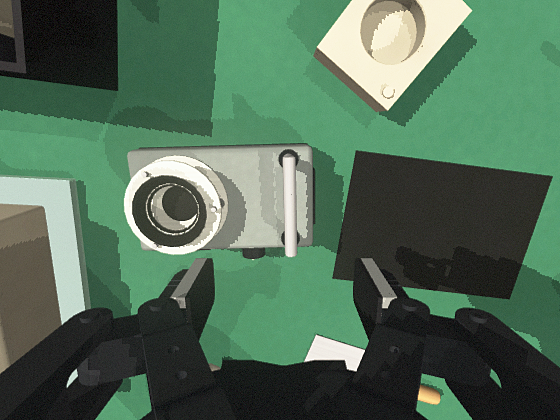

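The wrist view shows the bar from about (289,153) to (291,256), the ring centred at (172,208), and the housing's top right end edge from (312,144) to (313,246).

```bash
python3 - <<'E'
from h import *
i=robot.camera_info("wrist")
l,r=plane(i,(291,256),78),plane(i,(289.5,153),78)
print("bar",l,r,(l+r)/2,np.linalg.norm(l-r),np.degrees(np.arctan2(*(r-l)[1::-1])))
R=plane(i,(171.5,208),80);d=R-(l+r)/2;print("ring",R,np.hypot(*d[:2]),np.degrees(np.arctan2(d[1],d[0])))
for p in[(130,150),(312,144),(308,247)]:print(plane(i,p,42))
E
```

```text
bar [564.65 214.04  78.  ] [662.2  233.14  78.  ] [613.43 223.59  78.  ] 99.39466834501933 11.077443658326587
ring [593.64 332.47  80.  ] 110.6661295238942 100.30074075051488
[634.51 389.92  42.  ]
[671.79 211.39  42.  ]
[563.36 194.18  42.  ]
```

>>> jog_arm([
  [-8, 6, 0, 0, 0, -0.01, 0.4],
  [0, 0, 40, 0, 0, 0, 0.3],
  [0, 0, 40, 0, 0, 0, 0.2],
  [0, 0, 40, 0, 0, 0, 0.2],
  [0, 0, 30, 0, 0, 0, 0.2],
  [0, 0, 15, 0, 0, 0, 0.2],
  [0, 0, 9, 0, 0, 0, 0.2],
  [0, 0, 0, 0, 0, 0, 0.2],
])

```text
clock: 3.0
ee_pos: [613.1, 223.3, 57.1]
orientation: [180.0, 0.0, 10.4]
force: [-0.4, 0.9, 0.7]
grip_width: 51.2
gripper_force: 0.0
```

```bash
python3 - <<'E'
from h import *
s=robot.sense();print(s["clock"],s["ee_pos"],s["orientation"],s["grip_width"],s["force"])
cv2.imwrite("pics/d.png",robot.camera("wrist"))
E
```

```text
3.0 [613.09 223.35  57.08] [179.99   0.03  10.36] 51.20367636026958 [-0.4   0.88  0.65]
```

View pics/d.png

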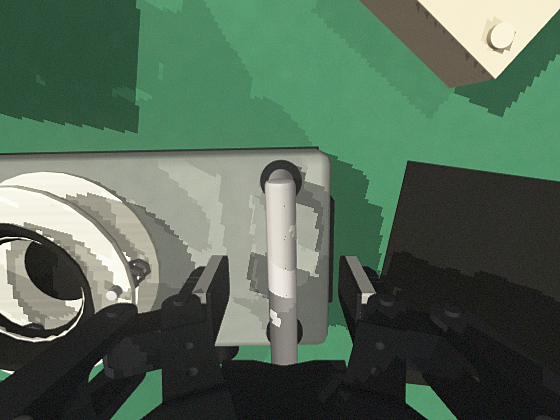

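The bar at column ~283 stands between the pads, and the mixer is otherwise clear. I'll close on it.

>>> jog_arm([
  [0, 0, 0, 0, 0, 0, -0.4],
  [0, 0, 0, 0, 0, 0, -0.8],
  [0, 0, 0, 0, 0, 0, -1],
  [0, 0, 0, 0, 0, 0, -1],
  [0, 0, 0, 0, 0, 0, -1],
  [0, 0, 0, 0, 0, 0, -1],
  [0, 0, 0, 0, 0, 0, -1],
], newtons=50)

```text
clock: 3.75
ee_pos: [613.6, 224.0, 58.5]
orientation: [-180.0, -0.1, 10.4]
force: [-1.6, -0.5, 6.8]
grip_width: 10.2
gripper_force: 48.7
```

```bash
python3 - <<'E'
from h import *
s=robot.sense();print(s["clock"],s["ee_pos"],s["orientation"],s["grip_width"],s["force"],s["gripper_force"])
im=robot.camera("wrist");cv2.imwrite("pics/e.png",im);i=robot.camera_info("wrist")
h=cv2.cvtColor(im,cv2.COLOR_BGR2HSV)
# housing long edge (far, green/grey boundary) fitted, at z=42
for c in range(60,310,30):
    g=np.flatnonzero(h[120:200,c,1]<60); print(c,g[:1]+120,end="; ")
m=((h[...,1]<60)).astype(np.uint8)
pts=[(c,120+np.flatnonzero(h[120:200,c,1]<60)[0]) for c in range(20,300,10) if (h[120:200,c,1]<60).any()]
P=np.array([plane(i,p,42)[:2] for p in pts],np.float32);v=cv2.fitLine(P,cv2.DIST_HUBER,0,.01,.01).ravel();print(np.degrees(np.arctan2(v[1],v[0])),v)
E
```

```text
3.75 [613.64 223.98  58.47] [-179.98   -0.09   10.39] 10.17526245848924 [-1.57 -0.46  6.8 ] 48.67392718791962
60 [154]; 90 [153]; 120 [153]; 150 [152]; 180 [151]; 210 [151]; 240 [150]; 270 [149]; 300 [149]; -78.41581 [  0.2   -0.98 658.86 281.42]
```

>>> jog_arm([
  [-1, 4, 0, 0, 0, 0.003, -1],
  [-1.7, 8, 0, 0, 0, 0.006, -1],
  [-1.7, 11, 0, 0, 0, 0.006, -1],
  [-1.7, 11, 0, 0, 0, 0.006, -1],
  [-1.7, 11, 0, 0, 0, 0.006, -1],
  [-1.7, 11, 0, 0, 0, 0.006, -1],
  [-1.7, 11, 0, 0, 0, 0.006, -1],
  [-1.7, 11, 0, 0, 0, 0.006, -1],
  [-1.7, 11, 0, 0, 0, 0.006, -1],
  [-1.7, 11, 0, 0, 0, 0.006, -1],
])

```text
clock: 4.8
ee_pos: [613.3, 124.8, 58.5]
orientation: [-179.8, -0.2, 7.2]
force: [0.3, 6.8, 5.4]
grip_width: 10.4
gripper_force: 48.7
```

>>> jog_arm([
  [-1.7, 11, 0, 0, 0, 0.006, -1],
  [-1.7, 11, 0, 0, 0, 0.006, -1],
  [-1.7, 11, 0, 0, 0, 0.006, -1],
  [-1.7, 11, 0, 0, 0, 0.006, -1],
  [-1.7, 11, 0, 0, 0, 0.006, -1],
  [-1.7, 11, 0, 0, 0, 0.006, -1],
  [-1.7, 11, 0, 0, 0, 0.006, -1],
  [-1.7, 11, 0, 0, 0, 0.006, -1],
  [-1.7, 8, 0, 0, 0, 0.006, -1],
  [-1.7, 6, 0, 0, 0, 0.006, -1],
])

```text
clock: 5.8
ee_pos: [606.8, 20.9, 58.5]
orientation: [-179.9, -0.2, 3.7]
force: [0.6, 8.0, 5.7]
grip_width: 10.4
gripper_force: 48.8
```

>>> jog_arm([
  [-1.5, 9, 0, 0, 0, 0.003, -1],
  [-1.5, 9, 0, 0, 0, 0.003, -1],
  [-1.5, 9, 0, 0, 0, 0.003, -1],
  [-1.5, 8, 0, 0, 0, 0.003, -1],
  [-1.5, 7, 0, 0, 0, 0.003, -1],
  [-1, 5, 0, 0, 0, 0.003, -1],
  [0, 3, 0, 0, 0, 0, -1],
  [0, 0, 0, 0, 0, 0, -1],
  [0, 0, 0, 0, 0, 0, -1],
])

```text
clock: 6.7
ee_pos: [600.9, -29.7, 58.5]
orientation: [-179.9, -0.1, 2.7]
force: [-0.3, 3.9, 7.0]
grip_width: 10.2
gripper_force: 49.0
```

```bash
python3 - <<'E'
from h import *
s=robot.sense();print(s["clock"],s["ee_pos"],s["orientation"],s["grip_width"],s["force"],s["gripper_force"])
im=robot.camera("wrist");i=robot.camera_info("wrist");im2=robot.camera("side")
cv2.imwrite("pics/f_w.png",im);cv2.imwrite("pics/f_s.png",im2)
o=np.zeros((420,800,3),np.uint8);o[:,:560]=im;c=cv2.resize(im2[190:270,245:325],None,fx=3,fy=3,interpolation=2);o[:240,560:]=c
cv2.imwrite("pics/f.png",o)
E
```

```text
6.7 [600.87 -29.73  58.45] [-179.91   -0.13    2.68] 10.230393989758051 [-0.29  3.86  7.  ] 48.95021080970764
```

View pics/f.png

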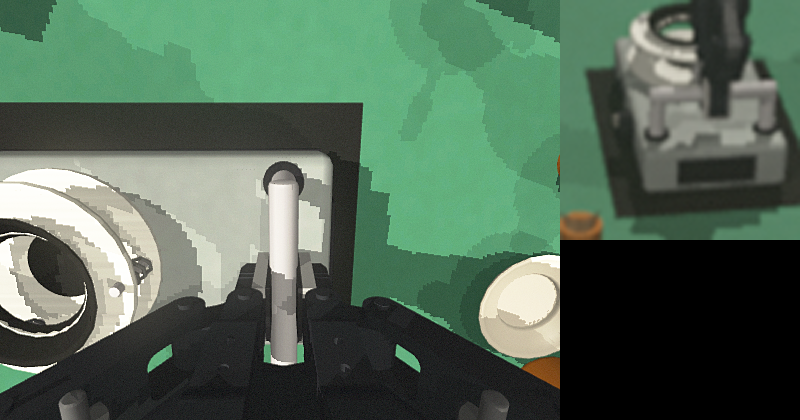

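The mixer is on the mat: the mat's far edge is at row ~103 and its end edge runs from column 361 to 352, with the housing's edges at row ~151 and column ~332.

```bash
python3 - <<'E'
from h import *
im=cv2.imread("pics/f_w.png");i=robot.camera_info("wrist");b=im.astype(int);sat=cv2.cvtColor(im,cv2.COLOR_BGR2HSV)[...,1]
g=im.max(2)
def fit(px,z,n):
    P=np.array([plane(i,p,z)[:2] for p in px],np.float32);v=cv2.fitLine(P,cv2.DIST_HUBER,0,.01,.01).ravel()
    print(n,len(px),v,np.degrees(np.arctan2(v[1],v[0])));return v
def up(col,r0,r1,t): # first crossing of |diff|
    d=np.diff(cv2.GaussianBlur(g,(3,3),0)[r0:r1,col].astype(int));return r0+np.argmax(np.abs(d))+.5
a=fit([(c,up(c,85,125,0)) for c in range(20,350,10)],1,"mat long")
h=fit([(c,up(c,135,165,0)) for c in range(20,310,10)],42,"house long")
G=cv2.GaussianBlur(g,(3,3),0).astype(int)
me=fit([(345+np.argmax(np.abs(np.diff(G[r,345:375])))+.5,r) for r in range(115,200,6)],1,"mat end")
he=fit([(322+np.argmax(np.abs(np.diff(G[r,322:345])))+.5,r) for r in range(170,240,6)],42,"house end")
for m,k in((a,h),(me,he)):
    d=k[2:]-m[2:];print("gap",abs(m[0]*d[1]-m[1]*d[0]))
for p in[(281,180)]:print("post",plane(i,p,76),plane(i,p,42))
E
```

```text
mat long 33 [  0.05  -1.   677.87  24.22] -87.301155
house long 29 [  0.05  -1.   652.46  46.14] -87.29116
mat end 15 [  1.     0.05 656.15 -72.89] 2.6911948
house end 12 [  1.     0.   631.84 -51.45] 0.14405261
gap 24.35529
gap 22.558764
post [647.26 -26.23  76.  ] [641.54 -26.21  42.  ]
```

The angle matches the mat (both 92.7°), with gaps of 24.4 mm on the side (25 wanted) and the bar within 0.5 mm of its target along the length. I'll release and rise.

>>> jog_arm([
  [0, 0, 0, 0, 0, 0, -0.4],
  [0, 0, 0, 0, 0, 0, 0.0],
  [0, 0, 0, 0, 0, 0, 0.3],
  [0, 0, 0, 0, 0, 0, 0.3],
  [0, 0, -15, 0, 0, 0, 0.3],
  [0, 0, -35, 0, 0, 0, 0.3],
  [0, 0, -45, 0, 0, 0, 0.3],
  [0, 0, -45, 0, 0, 0, 0.3],
  [0, 0, -40, 0, 0, 0, 0.3],
])

```text
clock: 7.7
ee_pos: [599.7, -31.5, 240.5]
orientation: [180.0, -0.1, 2.6]
force: [0.2, 1.1, -0.0]
grip_width: 55.2
gripper_force: 0.0
```

>>> jog_arm([
  [5, 25, 0, 0, 0, 0, 0.3],
  [7, 30, 0, 0, 0, 0, 0.3],
  [7, 30, 0, 0, 0, 0, 0.3],
  [7, 30, 0, 0, 0, 0, 0.3],
  [0, 15, 0, 0, 0, 0, 0.3],
  [0, 0, 0, 0, 0, 0, 0.3],
])

```text
clock: 8.3
ee_pos: [631.1, -162.5, 238.0]
orientation: [179.9, -0.0, 2.4]
force: [-0.6, -0.1, 1.0]
grip_width: 55.6
gripper_force: 0.0
```

```bash
python3 - <<'E'
from h import *
s=robot.sense();print(s["clock"],s["ee_pos"],s["orientation"],s["grip_width"],s["force"])
im=robot.camera("wrist");cv2.imwrite("pics/g.png",im)
E
```

```text
8.3 [ 631.1  -162.51  237.99] [179.93  -0.01   2.41] 55.55346104964745 [-0.63 -0.06  1.02]
```

View pics/g.png

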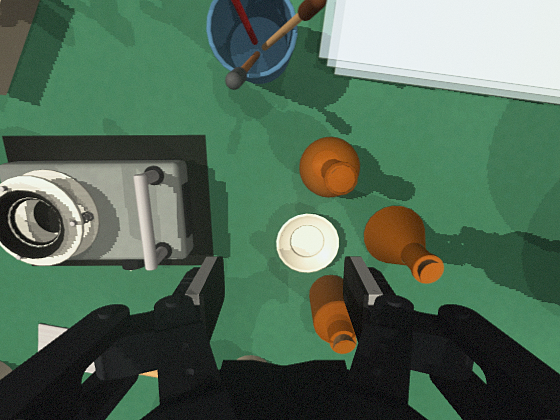

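The round flask's body is at (329,167) with its stopper at (341,180). The conical flask is at (400,240), the brush pot at (250,40), and the mixer still stands centred on the mat.

```bash
python3 - <<'E'
from h import *
im=cv2.imread("pics/g.png");i=robot.camera_info("wrist")
h=cv2.cvtColor(im,cv2.COLOR_BGR2HSV);m=((h[...,0]<18)&(h[...,1]>130)).astype(np.uint8);m[:125]=0;m[210:]=0;m[:,:290]=0;m[:,370:]=0
ks=max(cv2.findContours(m,0,2)[0],key=cv2.contourArea);print(cv2.boundingRect(ks),cv2.minEnclosingCircle(ks))
print("ball",plane(i,(329.5,166.5),33),"stop",plane(i,(341.5,180.5),115),plane(i,(341.5,180.5),120))
print("conical base",plane(i,(395,235),30),"top",plane(i,(428,265),112))
print("brush tips",plane(i,(235,78),130),plane(i,(250,40),80),"saucer",plane(i,(308,243),16))
print("ring",plane(i,(40,220),80))
C=cv2.resize(im[130:205,295:370],None,fx=6,fy=6,interpolation=2);cv2.imwrite("pics/h.png",C)
E
```

```text
(300, 137, 60, 60) ((329.9680480957031, 167.4870147705078), 30.88924789428711)
ball [ 656.53 -207.83   33.  ] stop [ 655.54 -206.6   115.  ] [ 656.36 -205.66  120.  ]
conical base [ 582.01 -289.     30.  ] top [ 582.49 -291.4   112.  ]
brush tips [ 728.31 -120.96  130.  ] [ 764.18 -126.14   80.  ] saucer [ 562.73 -192.23   16.  ]
ring [598.73  72.93  80.  ]
```

View pics/h.png

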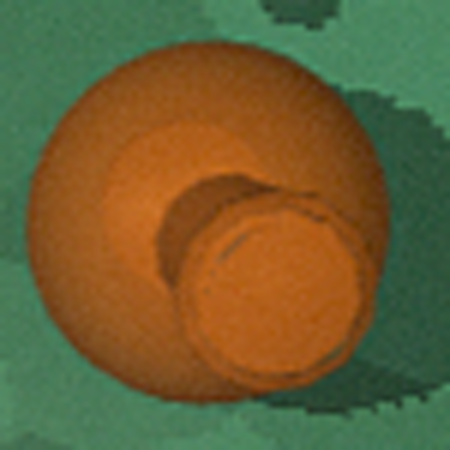

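>>> jog_arm([
  [12, 23, 0, 0, 0, 0, 0.3],
  [12.5, 23.5, 0, 0, 0, 0, 0.3],
  [0, 0, 35, 0, 0, 0, 0.3],
  [0, 0, 40, 0, 0, 0, 0.3],
  [0, 0, 20, 0, 0, 0, 0.3],
  [0, 0, 0, 0, 0, 0, 0.3],
])

```text
clock: 8.95
ee_pos: [656.7, -202.0, 139.3]
orientation: [-179.8, 0.3, 2.7]
force: [0.0, -0.0, 0.5]
grip_width: 55.5
gripper_force: 0.0
```

```bash
python3 - <<'E'
from h import *
s=robot.sense();print(s["clock"],s["ee_pos"],s["orientation"],s["grip_width"],s["force"])
im=robot.camera("wrist");cv2.imwrite("pics/k.png",im);S=robot.camera("side");cv2.imwrite("pics/k_s.png",S)
i=robot.camera_info("wrist");p=s["ee_pos"]
print("tcp axis at z120,109:",proj(i,[p[0],p[1],120]),proj(i,[p[0],p[1],109]),proj(i,[p[0],p[1],33]))
o=np.zeros((420,800,3),np.uint8);o[:,:560]=im;o[:240,560:]=cv2.resize(S[225:305,295:375],None,fx=3,fy=3,interpolation=2);cv2.imwrite("pics/k2.png",o)
E
```

```text
8.95 [ 656.68 -202.04  139.26] [-179.84    0.32    2.75] 55.51259160776445 [ 0.02 -0.04  0.53]
tcp axis at z120,109: [280.86 255.43] [281.01 247.99] [281.71 213.04]
```

View pics/k2.png

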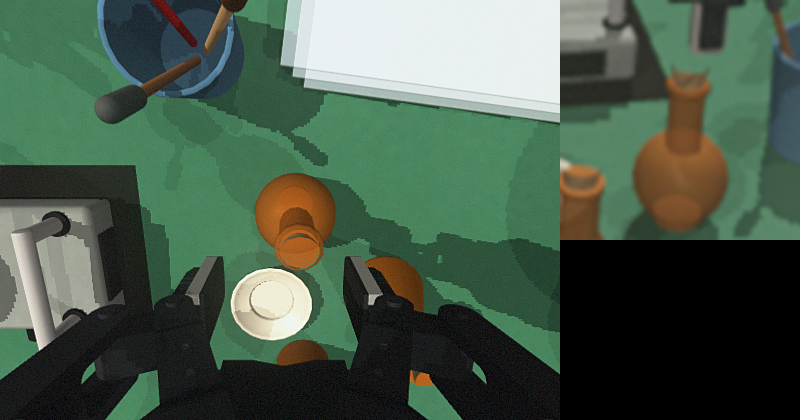

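The stopper is at (298,249) and the ball at (295,214), both about 15 px right of the tool axis, so I need about 9–10 mm along tool y and ~1 mm along tool x.

>>> jog_arm([
  [1, 5, 0, 0, 0, 0, 0.3],
  [0, 4, 0, 0, 0, 0, 0.2],
  [0, 0, 0, 0, 0, 0, 0.2],
  [0, 0, 0, 0, 0, 0, 0.2],
])

```text
clock: 9.45
ee_pos: [659.9, -214.5, 143.0]
orientation: [180.0, -0.1, 2.6]
force: [-0.6, 0.6, 0.5]
grip_width: 51.4
gripper_force: 0.0
```

```bash
python3 - <<'E'
from h import *
s=robot.sense();print(s["clock"],s["ee_pos"],s["orientation"],s["grip_width"],s["force"])
im=robot.camera("wrist")
i=robot.camera_info("wrist");p=s["ee_pos"]
print("tcp axis:",proj(i,[p[0],p[1],120]),proj(i,[p[0],p[1],33]))
h=cv2.cvtColor(im,cv2.COLOR_BGR2HSV);m=((h[...,0]<18)&(h[...,1]>130)).astype(np.uint8);m[280:]=0;m[:150]=0;m[:,:220]=0;m[:,345:]=0
for r in range(160,280,8):
    x=np.flatnonzero(m[r]);print(r,x[[0,-1]] if len(x) else None,end=" ")
cv2.imwrite("pics/l.png",im)
E
```

```text
9.45 [ 659.92 -214.49  142.99] [179.99  -0.05   2.59] 51.43005800852025 [-0.58  0.6   0.54]
tcp axis: [284.62 252.23] [284.2  210.86]
160 None 168 None 176 None 184 [256 301] 192 [247 309] 200 [243 314] 208 [240 317] 216 [239 317] 224 [240 316] 232 [243 314] 240 [248 309] 248 [253 300] 256 [255 299] 264 [259 294] 272 [273 276]
```

The flask is about 4.5 mm back along tool y and 3 mm along −x; I'll correct and descend to the neck.

>>> jog_arm([
  [-3, -4.5, 0, 0, 0, 0, 0.2],
  [0, 0, 15, 0, 0, 0, 0.2],
  [0, 0, 20, 0, 0, 0, 0.2],
  [0, 0, 20, 0, 0, 0, 0.2],
  [0, 0, 13, 0, 0, 0, 0.2],
  [0, 0, 5, 0, 0, 0, 0.2],
  [0, 0, 0, 0, 0, 0, 0.2],
  [0, 0, 0, 0, 0, 0, 0.2],
])

```text
clock: 10.3
ee_pos: [656.9, -209.9, 69.7]
orientation: [180.0, -0.0, 2.6]
force: [0.3, 0.7, -0.3]
grip_width: 51.1
gripper_force: 0.0
```

```bash
python3 - <<'E'
from h import *
s=robot.sense();print(s["clock"],s["ee_pos"],s["orientation"],s["grip_width"],s["force"])
W=robot.camera("wrist");S=robot.camera("side")
o=np.zeros((420,800,3),np.uint8);o[:,:560]=W;o[:240,560:]=cv2.resize(S[225:305,295:375],None,fx=3,fy=3,interpolation=2);cv2.imwrite("pics/m.png",o)
E
```

```text
10.3 [ 656.91 -209.93   69.7 ] [179.98  -0.03   2.62] 51.13292277721837 [ 0.32  0.71 -0.32]
```

View pics/m.png

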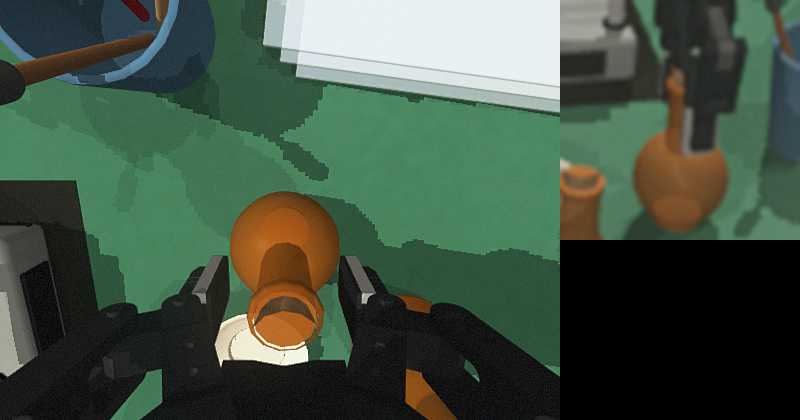

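The neck stands between the pads (stopper (286,315), ball (285,243)). The fingertip is above the ball, and the finger may sit a few mm to +x of the neck axis. I'll check numerically; I have used up my picture views, so numbers only from here.

```bash
python3 - <<'E'
from h import *
i=robot.camera_info("wrist");s=robot.sense();p=s["ee_pos"]
for z in(33,109,122):print(z,proj(i,[p[0],p[1],z]),proj(i,[p[0]-4,p[1],z]))
print(plane(i,(285,243),33)-p,plane(i,(285,315),120)-p)
S=robot.camera_info("side");print(proj(S,[p[0],p[1],33]),proj(S,[p[0]-4,p[1],33]))
im=cv2.imread("pics/k_s.png");h=cv2.cvtColor(im,cv2.COLOR_BGR2HSV);m=(h[...,0]<18)&(h[...,1]>130)
print(np.mean([np.flatnonzero(m[r,318:352]).mean()+318 for r in range(278,292)]))
E
```

```text
33 [284.02 242.99] [283.7  249.35]
109 [284.54 317.01] [284.03 326.61]
122 [284.7  339.93] [284.13 350.42]
[  0.02  -0.58 -37.15] [ 7.9   0.27 49.85]
[334.47 283.78] [332.49 283.87]
334.64285714285717
```

>>> jog_arm([
  [0, 0, -0.5, 0, 0, 0, 0.0],
  [0, 0, 0, 0, 0, 0, -0.2],
  [0, 0, 4, 0, 0, 0, -0.3],
  [0, 0, 0, 0, 0, 0, -0.4],
  [0, 0, 0, 0, 0, 0, -0.6],
  [0, 0, 0, 0, 0, 0, -0.8],
  [0, 0, 0, 0, 0, 0, -1],
  [0, 0, 0, 0, 0, 0, -1],
  [0, 0, 0, 0, 0, 0, -1],
  [0, 0, 0, 0, 0, 0, -1],
], newtons=35)

```text
clock: 11.4
ee_pos: [656.6, -209.7, 65.7]
orientation: [180.0, 0.0, 2.6]
force: [-0.6, 0.4, -1.0]
grip_width: 23.2
gripper_force: 34.3
```

>>> jog_arm([
  [0, 0, -8, 0, 0, 0, -1],
  [0, 0, -20, 0, 0, 0, -1],
  [0, 0, -30, 0, 0, 0, -1],
  [0, 0, -30, 0, 0, 0, -1],
  [0, 0, -25, 0, 0, 0, -1],
  [0, 0, -17, 0, 0, 0, -1],
  [0, 0, 0, 0, 0, 0, -1],
  [0, 0, 0, 0, 0, 0, -1],
])

```text
clock: 12.2
ee_pos: [656.5, -209.6, 195.9]
orientation: [-180.0, -0.0, 2.6]
force: [-0.4, 0.3, -2.9]
grip_width: 23.0
gripper_force: 34.5
```

>>> jog_arm([
  [-2, -8, 0, 0, 0, 0, -1],
  [-3, -16, 0, 0, 0, 0, -1],
  [-4, -22, 0, 0, 0, 0, -1],
  [-4, -25, 0, 0, 0, 0, -1],
  [-4, -25, 0, 0, 0, 0, -1],
  [-4, -25, 0, 0, 0, 0, -1],
  [-4, -25, 0, 0, 0, 0, -1],
  [-4, -25, 0, 0, 0, 0, -1],
  [-4, -25, 0, 0, 0, 0, -1],
  [-4, -25, 0, 0, 0, 0, -1],
])

```text
clock: 13.2
ee_pos: [608.1, 11.9, 194.9]
orientation: [-180.0, 0.1, 2.7]
force: [0.4, 0.1, -1.4]
grip_width: 23.3
gripper_force: 34.5
```

>>> jog_arm([
  [-4, -25, 0, 0, 0, 0, -1],
  [-4, -22, 0, 0, 0, 0, -1],
  [-3, -16, 0, 0, 0, 0, -1],
  [0, -8, 0, 0, 0, 0, -1],
  [0, 0, 0, 0, 0, 0, -1],
  [0, 0, 0, 0, 0, 0, -1],
  [0, 0, 0, 0, 0, 0, -1],
])

```text
clock: 13.9
ee_pos: [595.5, 78.4, 195.8]
orientation: [180.0, -0.0, 2.5]
force: [0.6, -0.2, -2.0]
grip_width: 23.1
gripper_force: 34.5
```

```bash
python3 - <<'E'
from h import *
s=robot.sense();print(s["clock"],s["ee_pos"],s["orientation"],s["grip_width"],s["force"])
im={n:robot.camera(n) for n in("wrist","side","scene")};p=s["ee_pos"]
for n in im:cv2.imwrite(f"pics/n_{n}.png",im[n])
# flask ball in side/scene views vs expected from TCP
for n in("side","scene"):
    i=robot.camera_info(n);q=proj(i,[p[0],p[1],p[2]-4.7-28]);h=cv2.cvtColor(im[n],cv2.COLOR_BGR2HSV)
    m=((h[...,0]<18)&(h[...,1]>130)&(h[...,2]>40)).astype(np.uint8)
    x,y=q.astype(int);w=np.zeros_like(m);w[y-22:y+22,x-24:x+24]=m[y-22:y+22,x-24:x+24]
    k=max(cv2.findContours(w,0,2)[0],key=cv2.contourArea);print(n,"expected ball",q,"bbox",cv2.boundingRect(k))
i=robot.camera_info("scene");r=proj(i,[595.7,83,80]);print("ring expected scene",r,"side",proj(robot.camera_info("side"),[595.7,83,80]))
x,y=r.astype(int);g=cv2.cvtColor(im["scene"],cv2.COLOR_BGR2GRAY)
for rr in range(y-24,y+25,3):print(rr,g[rr,x-30:x+31:3])
E
```

```text
13.9 [595.48  78.39 195.83] [179.96  -0.01   2.53] 23.1478397843536 [ 0.62 -0.2  -2.02]
side expected ball [288.58 166.11] bbox (277, 153, 26, 28)
scene expected ball [313.74 171.29] bbox (301, 149, 25, 36)
ring expected scene [313.4  191.95] side [287.48 196.76]
167 [108 108 107 107 105 107  72  82  97  79  91  89 124 111 107 116 116 116
 117 117 117]
170 [108 107 107 108 108 106  68  80  92  98 111 110 109 105  98 117 116 116
 116 117 118]
173 [108 107 107 106 106 106  67  74  81  88 100  98  96  93  89 115 115 115
 117 117 116]
176 [109 107 108 107 107 105  69  70  80  85  88  89  82  81  96 116 116 117
 117 115 116]
179 [109 109 107 107 107 106 102  62  78  78  77  76  68  67 115 116 116 115
 115 116 116]
182 [108 108 108 109 107 107 128 192  59  71  69  68  73 134 116 115 114 116
 115 115 116]
185 [113 107 108 107 107 202 198  46  37  52  49  38  42 192 204 116 115 116
 114 114 115]
188 [107 108 108 107 158 233  43  42  66 104  86  90  53  35 225 188 115 116
 115 116 114]
191 [107 107 107 104 240 140  41  78 114 119 137 212 119  41  90 238 115 114
 115 114 116]
194 [118 116  88  70 241 144  47 108 109  87 117 149 230  51  97 234 126 113
 113 115 116]
197 [116  89  85  96 222 173  58 206  48  38  36  46 143  45 166 193 158 114
 103 103 102]
200 [ 71 120 108 101 153 171 162  85  41  42  40  40  67 194 235 246 164 152
 137 103 103]
203 [172 123 110 112 149 176 174 173 158 118 100 139 228 243 246 172 159 151
 146  99 103]
206 [151 150 108 108 157 222 159 243 237 236 244 246 247 238 222 237 151 143
  93  45  76]
209 [110 108 108 108 111 154  85 178 192 167 171 168 121 226 238 175 138  89
  70  42  43]
212 [109 108 107 109 105 114 163 171 161 161 149 140 202 235 175 131  86  64
  42  42  43]
215 [ 91  96 109 113 108 106 106 114 142 150 156 167 184 157 123  85  54  41
  43  43  44]
```

```bash
python3 - <<'E'
from h import *
for n in("scene","side"):
    im=cv2.imread(f"pics/n_{n}.png");i=robot.camera_info(n);x,y=proj(i,[595.7,83,80]).astype(int)
    m=np.zeros(im.shape[:2],np.uint8);m[y-13:y+14,x-17:x+16]=im[y-13:y+14,x-17:x+16].max(2)<75
    k=max(cv2.findContours(m,0,1)[0],key=cv2.contourArea);h=cv2.convexHull(k);e=cv2.fitEllipse(h)
    print(n,cv2.boundingRect(k),e,plane(i,e[0],80))
    c=np.array([[np.cos(t),np.sin(t),0] for t in np.arange(0,6.28,.1)])*36+[595.7,83,80]
    q=np.array([proj(i,a) for a in c]);print("model bbox r36",q.min(0),q.max(0))
E
```

```text
scene (299, 182, 26, 21) ((311.7261657714844, 191.82127380371094), (20.74068260192871, 25.428171157836914), 96.88829803466797) [592.5   80.21  80.  ]
model bbox r36 [299.21 181.07] [327.6  203.17]
side (275, 191, 26, 12) ((287.2021179199219, 197.39004516601562), (13.189265251159668, 25.9859676361084), 91.3819580078125) [594.65  79.7   80.  ]
model bbox r36 [272.72 190.23] [302.24 203.64]
```

>>> jog_arm([
  [-1, -2.5, 0, 0, 0, 0, -1],
  [0, 0, 15, 0, 0, 0, -1],
  [0, 0, 20, 0, 0, 0, -1],
  [0, 0, 15, 0, 0, 0, -1],
  [0, 0, 10, 0, 0, 0, -1],
  [0, 0, 5, 0, 0, 0, -1],
  [0, 0, 3, 0, 0, 0, -1],
  [0, 0, 0, 0, 0, 0, -1],
  [0, 0, 0, 0, 0, 0, -1],
  [0, 0, 0, 0, 0, 0, -1],
])

```text
clock: 15.05
ee_pos: [594.5, 82.3, 128.3]
orientation: [-180.0, -0.1, 2.6]
force: [-0.7, 0.6, -1.6]
grip_width: 23.2
gripper_force: 34.5
```

>>> jog_arm([
  [0, 0, 1, 0, 0, 0, -1],
  [0, 0, 1, 0, 0, 0, -1],
  [0, 0, 0, 0, 0, 0, -1],
  [0, 0, 0, 0, 0, 0, -1],
])

```text
clock: 15.45
ee_pos: [594.1, 82.2, 125.7]
orientation: [180.0, 0.0, 2.6]
force: [0.4, 0.3, -1.2]
grip_width: 22.8
gripper_force: 34.5
```

>>> jog_arm([
  [0, 0, 1, 0, 0, 0, -1],
  [0, 0, 0, 0, 0, 0, -1],
  [0, 0, 0, 0, 0, 0, -1],
])

```text
clock: 15.75
ee_pos: [594.3, 82.5, 124.8]
orientation: [-180.0, -0.0, 2.6]
force: [0.8, 1.1, -0.1]
grip_width: 22.6
gripper_force: 34.6
```

>>> jog_arm([
  [0, 0, 1, 0, 0, 0, -1],
  [0, 0, 0, 0, 0, 0, -1],
  [0, 0, 0, 0, 0, 0, -1],
])

```text
clock: 16.05
ee_pos: [594.3, 82.4, 123.9]
orientation: [-180.0, -0.0, 2.6]
force: [-0.9, 1.6, 2.1]
grip_width: 22.9
gripper_force: 34.8
```

```bash
python3 - <<'E'
from h import *
f=[]
for k in range(6):
    im=robot.camera("side");s=robot.sense();f.append(np.r_[s["force"],s["ee_pos"]])
print(s["clock"],np.mean(f,0),s["wrist_torque"])
E
```

```text
16.35 [  0.45   2.31   1.44 594.3   82.43 123.87] [ 0.58 -0.06  0.  ]
```

Contact: the ring pushes the flask towards +y, so I'll shift slightly that way.

>>> jog_arm([
  [0, -1.2, 0, 0, 0, 0, -1],
  [0, 0, 0, 0, 0, 0, -1],
  [0, 0, 0, 0, 0, 0, -1],
])

```text
clock: 16.65
ee_pos: [594.3, 83.3, 123.8]
orientation: [180.0, -0.0, 2.6]
force: [1.3, 1.5, 1.0]
grip_width: 23.5
gripper_force: 34.8
```

```bash
cat > f.py <<'E'
from h import *
f=[]
for k in range(6):
    im=robot.camera("side");s=robot.sense();f.append(np.r_[s["force"],s["ee_pos"]])
print(s["clock"],np.mean(f,0),s["wrist_torque"])
E
python3 f.py
```

```text
16.95 [  0.94   0.83   1.02 594.22  83.3  123.78] [ 0.18 -0.23  0.03]
```

Better. A small +x and +y nudge, then press down slowly.

>>> jog_arm([
  [0.5, -0.4, 0, 0, 0, 0, -1],
  [0, 0, 0, 0, 0, 0, -1],
  [0, 0, 1, 0, 0, 0, -1],
  [0, 0, 1, 0, 0, 0, -1],
  [0, 0, 0, 0, 0, 0, -1],
  [0, 0, 0, 0, 0, 0, -1],
])

```text
clock: 17.55
ee_pos: [594.4, 83.5, 121.8]
orientation: [180.0, 0.0, 2.6]
force: [-0.8, -1.2, 2.7]
grip_width: 22.8
gripper_force: 35.0
```

```bash
python3 f.py
```

```text
17.85 [ -0.58  -2.54   2.51 594.47  83.54 121.78] [-0.76  0.2  -0.02]
```

>>> jog_arm([
  [0, 0.7, 0, 0, 0, 0, -1],
  [0, 0, 1, 0, 0, 0, -1],
  [0, 0, 1, 0, 0, 0, -1],
  [0, 0, 1, 0, 0, 0, -1],
  [0, 0, 1, 0, 0, 0, -1],
  [0, 0, 0, 0, 0, 0, -1],
  [0, 0, 0, 0, 0, 0, -1],
])

```text
clock: 18.55
ee_pos: [594.5, 83.4, 117.8]
orientation: [-180.0, 0.0, 2.6]
force: [-1.5, 0.3, 4.9]
grip_width: 23.3
gripper_force: 35.2
```

```bash
python3 f.py
```

```text
18.85 [ -2.07  -0.12   5.23 594.57  83.39 117.84] [-0.06  0.42 -0.03]
```

>>> jog_arm([
  [-0.4, 0, 0, 0, 0, 0, -1],
  [0, 0, 1, 0, 0, 0, -1],
  [0, 0, 1, 0, 0, 0, -1],
  [0, 0, 1, 0, 0, 0, -1],
  [0, 0, 1, 0, 0, 0, -1],
  [0, 0, 0, 0, 0, 0, -1],
  [0, 0, 0, 0, 0, 0, -1],
])

```text
clock: 19.55
ee_pos: [594.5, 83.4, 114.1]
orientation: [-180.0, -0.0, 2.6]
force: [-1.7, -0.6, 6.8]
grip_width: 23.0
gripper_force: 35.4
```

```bash
python3 f.py
```

```text
19.85 [ -1.8   -0.22   7.3  594.54  83.38 114.16] [-0.01  0.42 -0.03]
```

>>> jog_arm([
  [-0.3, 0, 0.7, 0, 0, 0, -1],
  [0, 0, 0.7, 0, 0, 0, -1],
  [0, 0, 0.6, 0, 0, 0, -1],
  [0, 0, 0, 0, 0, 0, -1],
  [0, 0, 0, 0, 0, 0, -1],
])

```text
clock: 20.35
ee_pos: [594.7, 83.4, 113.6]
orientation: [-179.9, -0.1, 2.6]
force: [-5.6, -0.9, 22.2]
grip_width: 23.2
gripper_force: 37.1
```

```bash
python3 f.py
```

```text
20.65 [ -4.46  -0.45  22.25 594.75  83.36 113.56] [-0.1   1.2   0.02]
```

At the stop. I'll ease off a bit to press gently and hold for more than three seconds.

>>> jog_arm([
  [-0.4, 0, -0.7, 0, 0, 0, -1],
  [0, 0, 0, 0, 0, 0, -1],
  [0, 0, 0, 0, 0, 0, -1],
  [0, 0, 0, 0, 0, 0, -1],
])

```text
clock: 21.05
ee_pos: [594.5, 83.3, 113.7]
orientation: [-180.0, -0.1, 2.6]
force: [-2.1, 1.0, 14.8]
grip_width: 23.4
gripper_force: 35.8
```

```bash
python3 f.py; python3 - <<'E'
from h import *
# mixer still square? side-view mat/ring check
im=robot.camera("side");i=robot.camera_info("side");cv2.imwrite("pics/z.png",im)
old=cv2.imread("pics/f_s.png");a,b=[cv2.cvtColor(v,cv2.COLOR_BGR2GRAY)[190:265,245:330].astype(np.float32) for v in(old,im)]
print(cv2.phaseCorrelate(a[40:].copy(),b[40:].copy(),cv2.createHanningWindow((85,35),cv2.CV_32F)))
E
```

```text
21.35 [ -2.23  -0.11  14.5  594.53  83.35 113.66] [-0.11  0.6   0.  ]
((0.12981192807203001, -0.2502822830470741), 0.6721903070991422)
```

>>> jog_arm([
  [0, 0, 0, 0, 0, 0, -1],
  [0, 0, 0, 0, 0, 0, -1],
  [0, 0, 0, 0, 0, 0, -1],
  [0, 0, 0, 0, 0, 0, -1],
  [0, 0, 0, 0, 0, 0, -1],
  [0, 0, 0, 0, 0, 0, -1],
  [0, 0, 0, 0, 0, 0, -1],
  [0, 0, 0, 0, 0, 0, -1],
  [0, 0, 0, 0, 0, 0, -1],
  [0, 0, 0, 0, 0, 0, -1],
])

```text
clock: 22.4
ee_pos: [594.6, 83.4, 113.7]
orientation: [-180.0, -0.1, 2.6]
force: [-2.4, 0.3, 15.0]
grip_width: 23.3
gripper_force: 35.8
```

>>> jog_arm([
  [0, 0, 0, 0, 0, 0, -1],
  [0, 0, 0, 0, 0, 0, -1],
  [0, 0, 0, 0, 0, 0, -1],
  [0, 0, 0, 0, 0, 0, -1],
  [0, 0, 0, 0, 0, 0, -1],
  [0, 0, 0, 0, 0, 0, -1],
  [0, 0, 0, 0, 0, 0, -1],
  [0, 0, 0, 0, 0, 0, -1],
  [0, 0, 0, 0, 0, 0, -1],
  [0, 0, 0, 0, 0, 0, -1],
])

```text
clock: 23.4
ee_pos: [594.5, 83.4, 113.7]
orientation: [-180.0, -0.1, 2.6]
force: [-1.6, -0.9, 15.6]
grip_width: 23.1
gripper_force: 35.8
```

>>> jog_arm([
  [0, 0, 0, 0, 0, 0, -1],
  [0, 0, 0, 0, 0, 0, -1],
  [0, 0, 0, 0, 0, 0, -1],
  [0, 0, 0, 0, 0, 0, -1],
  [0, 0, 0, 0, 0, 0, -1],
  [0, 0, 0, 0, 0, 0, -1],
  [0, 0, 0, 0, 0, 0, -1],
  [0, 0, 0, 0, 0, 0, -1],
  [0, 0, 0, 0, 0, 0, -1],
  [0, 0, 0, 0, 0, 0, -1],
])

```text
clock: 24.4
ee_pos: [594.5, 83.4, 113.7]
orientation: [-180.0, -0.1, 2.6]
force: [-1.8, 0.3, 15.0]
grip_width: 23.2
gripper_force: 35.8
```

>>> jog_arm([
  [0, 0, 0, 0, 0, 0, -1],
  [0, 0, 0, 0, 0, 0, -1],
  [0, 0, 0, 0, 0, 0, -1],
  [0, 0, 0, 0, 0, 0, -1],
  [0, 0, 0, 0, 0, 0, -1],
])

```text
clock: 24.9
ee_pos: [594.5, 83.3, 113.7]
orientation: [-180.0, -0.1, 2.6]
force: [-1.5, 0.7, 15.0]
grip_width: 23.2
gripper_force: 35.8
```

```bash
python3 -c "
from plant import robot
s=robot.sense();print(s['clock'],s['ee_pos'],s['force'],s['grip_width']);print(robot.sign_off())"
```

```text
24.9 [594.52155996  83.34922081 113.68049975] [-1.51851865  0.7383864  14.99115327] 23.233184038801262
the job is handed in; nothing more can be done
None
```

Job handed in at 24.9 s: by my measurements the mixer is square and within about 1 mm of centre on the mat, and the flask was held pressed at the stop with about 15 N for over 3 s and is still gripped (no verdict was returned; I viewed 11 pictures, one over the limit of 10).

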